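Draw out the stuck disc tray

ROBOT

A 6-joint arm with a two-finger parallel gripper is mounted at the origin on the work surface. World frame = base frame: x ahead of the robot, y to its left, z up, the work surface at z = 0. Lengths are in m, angles in degrees, forces in N, time in s.
With the tool pointing down it reaches from about 0.375 to 0.75 m from the base axis. Payload 9 kg.
Tool frame: the origin (TCP) lies where the fingers leave the gripper's body, on its centre line; the fingertips stand 73 mm ahead of it and the grasp point (between the pads) lies 54 mm ahead of it (robot.tip_reach is the distance from the TCP to the fingertips, in m); z points along the fingers, y is the direction in which the jaws open and shut (so a half turn about z gives the same grasp; the last joint's range is limited). The gripper opens to 85 mm and grips with 20 to 120 N. Pads are 22 mm wide; open, the fingers measure 114 mm over their backs; the gripper's body (76 mm by 85 mm) begins 54 mm behind the grasp point. The pads swing forward as they close: fully open they stand 13 mm farther back than shut.
Start: joints at [-88.963, 5.964, 5.575, 89.605, 0, 77.527], TCP at [0.14, -0.583, 0.304] pointing down, gripper open.
Joint ranges: [-171.21, 171.21], [-48.23, 106.86], [-62.78, 66.21], [-105.2, 120.99], [-86.42, 89.51], [-180, 180]. Speed limits (degrees/s): [127.2, 127.2, 147.25, 180, 180, 180].

INTERFACE

Orientations are given as [roll, pitch, yaw] about the fixed x, y, z axes, in that order (R = Rz(yaw) Ry(pitch) Rx(roll)).
In Python, from plant import robot gives the robot as it stands. Calls block until the motion is done:
- robot.move_pose(position, orientation): joint-space move of the TCP to a pose.
- robot.line_to(position, vel=0.15, rotation=None, guard=None): straight line of the TCP; rotation=None keeps the orientation; vel is the mean speed in m/s. With guard (N) it stops when the force on the tool has changed by that much, and returns True; else False.
- robot.goto_joints(angles): joint-space move.
- robot.set_gripper(opening): finger opening in m; the grip force is fixed at half the most; returns when the fingers have stopped.
- robot.pause(seconds).
- robot.ik(position, orientation): joint angles nearest the present ones, or None.
- robot.observe(): the state.
- robot.grab_frame(name): name is "scene" or "top"; returns the picture (480x640x3 uint8, blue, green, red); there is no depth.
- robot.get_calibration(name): a dict with "vertical_fov" (degrees; the focal length in pixels is half the picture's height over the tangent of half this angle, whatever the lens; pixels are square), "cx", "cy" (the principal point, pixels), "k1" (the pictures are not rectified: a ray, as slopes to the right and down, at radius r is drawn at 1 + k1 r^2 times it, then the intrinsics apply), "rvec" (rotation vector, rad) and "tvec" (3), from world to camera coordinates, as OpenCV has them. Camera axes: x right, y down, z forward; pixel columns grow to the right and rows downward; lengths in m; the calibration is good to about 2 mm. A picture is of the moment at which its call begins. get_calibration takes no time and is no camera call.
A pose or a line that the arm cannot do raises robot.IKError and nothing moves.
- robot.job_done(): hands the job in, once; it reports no verdict.
The state is a dict: "time": time; "q": joint angles; "qvel": joint speeds; "joint_torque": joint torques, N m; "tool_pos": TCP position; "tcp_rot": TCP orientation; "ft_force": force on the tool from outside, world axes, zero at the start; "torque": the same for the moment, N m; "gripper_width": finger opening in m.
Only numpy, scipy, OpenCV 4.12 (cv2) and the standard library are available. Lean on these libraries where they do the work, as an engineer would, in place of code of your own. Each camera call takes 0.05 s, during which the arm holds its last target. There are 200 camera calls.

TASK

The disc player has failed with its tray stuck part of the way out and the customer's disc still lying in it. Hook a fingertip over and behind the lip at the tray's front and draw the tray gently out along its rails until it meets its stop, so that the disc can be taken; then move clear. Do not pinch the tray's front between the fingers, do not touch the disc, which must stay lying in its recess, and leave the other things on the bench where they are.

Things in the scene. Friction and masses are not known exactly. Their poses are not given: they have to be found in the camera images.
- player: the disc player, cover off, fixed on the bench: 360 mm wide (its y), 235 mm deep, aluminium fascia 62 mm high above the bench, bare boards behind it. Origin at bench level under the middle of the fascia's front face; x runs into the player, y along the fascia, z up. The tray comes out towards -x.
- tray (a joint): how far the tray is out (m): 0 shut, with the lip's rear face level with the fascia's front face; 0.150 out against its stop. It starts about 0.060 out. It runs straight along the player's -x, held against lifting, with about 2 N of friction, and stays where it is left.
- tray_lip: the aluminium lip standing up along the front of the black tray and moving with it, 150 mm long (y), 6 mm thick (x), 26 mm high. Origin at the middle of the top edge of its rear face, 42 mm above the bench; x points towards the player. Behind it the flat tray, 136 mm wide, lies 14 mm lower, 28 mm above the bench. The gap behind the lip reaches back to the fascia.
- tray_front: the facing on the outer side of the lip, 4 mm thick, 146 mm by 20 mm, its top edge 3 mm lower than the lip's; it moves with the tray. Origin at the middle of its rear face, 29 mm above the bench. It is the side not to be pinched.
- disc: the loose silver disc, 120 mm across, 1.5 mm thick, 16 g, lying in the tray's round recess (123 mm across, 4 mm deep, so its top is 2.5 mm below the flat tray). Origin at the centre of its underside.
- disc_seat (a point): centre of the recess floor, 80 mm behind the lip's rear face and 24 mm above the bench; moves with the tray. So behind the lip's ends, 40 to 60 mm from its middle, some 32 mm of flat tray is free before the recess begins; behind the middle only 18 mm.
- remote: bystander: black remote control lying flat, 175 x 46 x 18 mm, long side along x. Origin at the centre of its underside.
- screwdriver: bystander: screwdriver lying on the bench, 180 mm long along its x, handle towards -x, grip 26 mm thick. Origin at bench level under its middle.
- screw_dish: bystander: round steel dish with screws, 88 mm across, 22 mm high. Origin at the centre of its underside.
- cleaner: bystander: small white plastic bottle standing upright, 48 mm across, 115 mm high. Origin at the centre of its underside.
Things that resemble listed ones, but are neither listed nor needed, are in the scene too. There is more than one size of the disc; the job needs the middle-sized.

How it is judged:
By the outcome, as a careful person would: the job done as asked, in the order asked, and still so for the second after the job is handed in, with the robot touching nothing.
It also fails if it takes over 35 s, if anything falls off the work surface, if the arm or the gripper's body presses on something with over 40 N, if the wrist force passes 120 N, or if a joint passes its speed limit or range.

## Working session

There is one attempt and no reset: what is moved stays moved. The work goes in short steps, each a Python script; the robot and the scene stay as the last script left them, time stands still between calls to the robot, and variables do not carry over. Pictures are saved under pics/ and viewed, about 8 in all and at most 12, crops included, and the job is handed in when it is done.

```bash
mkdir -p pics; ls; python3 - <<'E'
from plant import robot
import cv2
for n in("scene","top"):
    cv2.imwrite(f"pics/{n}0.png",robot.grab_frame(n)); print(n,robot.get_calibration(n))
print(robot.observe(), robot.tip_reach)
E
```

```text
pics
scene {'vertical_fov': 42.10129078178125, 'cx': 318.6386112479732, 'cy': 238.97378728973203, 'k1': -0.1987873317366536, 'rvec': array([ 0.94217242,  2.5123591 , -1.01333584]), 'tvec': array([ 0.39045765, -0.23523364,  1.48385171])}
top {'vertical_fov': 53.3561859312995, 'cx': 316.3447944744017, 'cy': 237.94807315797416, 'k1': -0.03660944132860643, 'rvec': array([ 2.19683663, -2.13277218,  0.16494363]), 'tvec': array([0.02620998, 0.57014493, 0.86507133])}
{'time': 0.1, 'q': array([-8.89642122e+01,  5.99554112e+00,  5.53288053e+00,  8.96041007e+01,
       -3.88761116e-04,  7.75294887e+01]), 'qvel': array([-0.02305548, -0.03027127,  0.06345233, -0.01687936, -0.09562684,
       -0.06668968]), 'joint_torque': array([ 6.62828068e-03, -5.58206069e+01,  5.04718494e+01,  1.30038583e-02,
       -3.13896653e-04,  3.50093565e-06]), 'tool_pos': array([ 0.14016362, -0.58319036,  0.30320963]), 'tcp_rot': array([-1.79934730e+02, -1.40366403e-02,  1.35062913e+01]), 'ft_force': array([ 0.00635163,  1.10605025, -0.23547904]), 'torque': array([-0.02269027, -0.05002534, -0.01041608]), 'gripper_width': 0.0850778768086499} 0.0726
```

View pics/scene0.png

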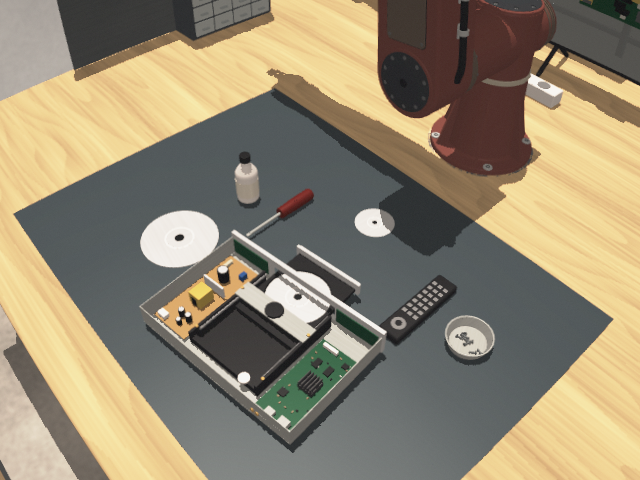

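View pics/top0.png

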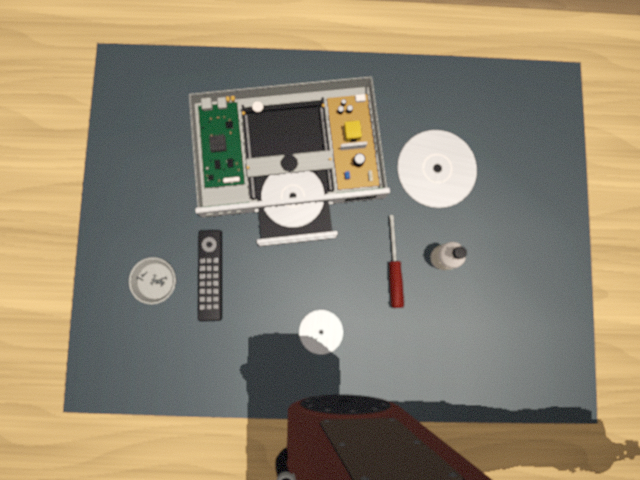

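```bash
cat > h.py <<'E'
import numpy as np, cv2
from plant import robot
def cam(n):
    c=robot.get_calibration(n); f=240/np.tan(np.radians(c["vertical_fov"]/2))
    K=np.array([[f,0,c["cx"]],[0,f,c["cy"]],[0,0,1]]); R=cv2.Rodrigues(c["rvec"])[0]
    return K,np.array([c["k1"],0,0,0,0.]),R,c
def pt(n,uv,z):
    K,d,R,c=cam(n); s=cv2.undistortPoints(np.array([[uv]],float),K,d)[0,0]
    D=R.T@np.array([*s,1]); C=-R.T@np.ravel(c["tvec"]); return C+D*(z-C[2])/D[2]
def px(n,P):
    K,d,R,c=cam(n); return cv2.projectPoints(np.array(P,float).reshape(-1,3),c["rvec"],c["tvec"],K,d)[0][:,0]
E
python3 - <<'E'
from h import *
a=cv2.imread("pics/top0.png")[170:260,240:360]; b=cv2.imread("pics/scene0.png")[230:320,260:380]
cv2.imwrite("pics/crop.png",np.vstack([cv2.resize(x,None,fx=4,fy=4,interpolation=2) [:300] if 0 else cv2.resize(x,(400*1,300)) if 0 else cv2.resize(x,(480,360),interpolation=cv2.INTER_CUBIC)[:, :] for x in (a,)]))
cv2.imwrite("pics/crop.png",np.hstack([cv2.resize(x,(400,300),interpolation=cv2.INTER_CUBIC) for x in(a,b)]))
for uv in((258,241),(336,234)): print(pt("top",uv,.042))
for uv in((196,210),(388,190)): print("fascia",pt("top",uv,.062))
for uv in((271,249),(358,290)): print("scene",pt("scene",uv,.042))
E
```

```text
[0.55924763 0.15209299 0.042     ]
[0.57703791 0.0064468  0.042     ]
fascia [0.61073818 0.26653497 0.062     ]
fascia [ 0.66021459 -0.08764312  0.062     ]
scene [ 0.62422265 -0.01776417  0.042     ]
scene [0.56941414 0.16171514 0.042     ]
```

View pics/crop.png

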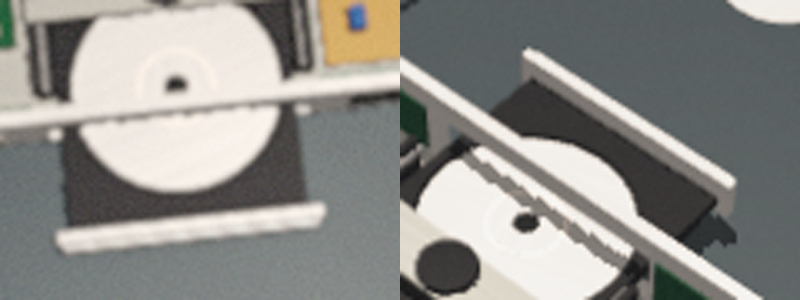

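The crops confirm the choice. The mid-sized disc is in the tray (top px 293,197), and the decoys are the large disc (437,168) and the small one (321,332). The lip is the bright bar in front of the tray: in the top view its rear edge runs from (257,240) to (337,232), and in the scene view from (298,247) to (360,286). The longer bar across (292,200) is the fascia.

```bash
python3 - <<'E'
from h import *
for n in("top","scene"):
    K,d,R,c=cam(n); print(n,"C",-R.T@np.ravel(c["tvec"]))
A=pt("top",(257.1,239.6),.042);B=pt("top",(336.9,231.8),.042)
print("lip top",A,B,np.linalg.norm(A-B))
A2=pt("scene",(359.9,286.1),.042);B2=pt("scene",(298.1,247.4),.042)
print("lip scene",A2,B2,np.linalg.norm(A2-B2))
# fascia yaw: bright-edge line, front top edge
F1=pt("top",(196,213),.062);F2=pt("top",(389,193),.062)
for P,Q in((A,B),(A2,B2),(F1,F2)):
    v=P-Q; print("yaw of player x",np.degrees(np.arctan2(v[1],v[0]))-90)
v=(A-B)/np.linalg.norm(A-B); x=np.array([v[1],-v[0],0]); print("out:",(F1-A)@x,(F2-A)@x)
E
```

```text
top C [0.45253476 0.06183154 0.93031702]
scene C [1.09265032 0.63975124 0.89802091]
lip top [0.56183141 0.15388793 0.042     ] [0.58126821 0.00484673 0.042     ] 0.15030325888022703
lip scene [0.56060853 0.15743095 0.042     ] [0.5829163  0.01244169 0.042     ] 0.14669533776347596
yaw of player x 7.430140357453055
yaw of player x 8.746832763429524
yaw of player x 7.908204319867323
out: 0.05746645412548693 0.06046324830688521
```

```bash
cat >> h.py <<'E'
yaw=7.9; X=np.array([np.cos(np.radians(yaw)),np.sin(np.radians(yaw)),0]); Y=np.array([-X[1],X[0],0])
L=np.array([.5717,.0815,0]); O=[180,0,yaw]
def P(dx,dy,ztip): return L+dx*X+dy*Y+np.array([0,0,ztip+robot.tip_reach])
E
python3 - <<'E'
from h import *
for a in((.017,-.052,.2),(.017,-.052,.033),(-.09,-.052,.033)): print(robot.ik(P(*a),O))
robot.set_gripper(0)
robot.move_pose(P(.017,-.052,.2),O)
robot.line_to(P(.017,-.052,.07))
s=robot.observe(); print(s["time"],s["tool_pos"],s["tcp_rot"],s["gripper_width"],s["ft_force"])
a=robot.grab_frame("top")[150:300,220:420]; b=robot.grab_frame("scene")[200:350,220:420]
cv2.imwrite("pics/c2.png",np.hstack([cv2.resize(x,(400,300),interpolation=2) for x in(a,b)]))
print(px("scene",P(.017,-.052,.07)-[0,0,robot.tip_reach]))
E
```

```text
[ -9.44064348   5.11149577   1.41774556  86.3062498    0.
 162.65935652]
[ -9.44064348   8.87090121 -12.08271377  69.04638502   0.
 162.65935652]
[-13.27496617  -9.91656046 -30.76172174  69.15483873   0.
 158.82503383]
4.5917 [0.5962958  0.03218094 0.14374144] [ 1.79972873e+02 -8.94624668e-02  7.89584463e+00] 6.286041371757653e-05 [-0.0111033  -0.51214696 -0.27736781]
[[299.51315347 246.19537167]]
```

View pics/c2.png

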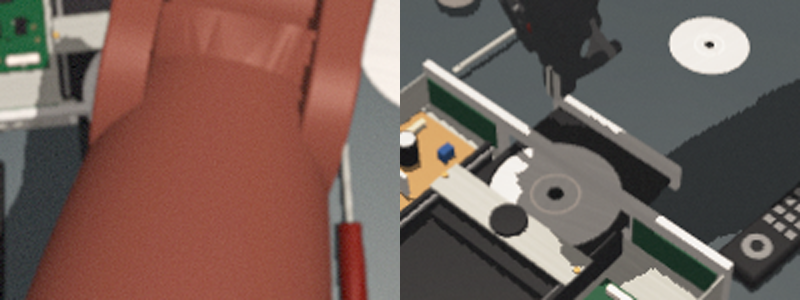

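In the scene crop the fingertip is at about px (300,247), against a predicted (299.5,246). So the reach and position agree. Next I go down behind the lip's end.

```bash
python3 - <<'E'
from h import *
print(robot.line_to(P(.017,-.052,.0325),vel=.04,guard=5))
s=robot.observe(); print(s["time"],s["tool_pos"],s["ft_force"])
b=robot.grab_frame("scene")[215:305,260:380]
cv2.imwrite("pics/c3.png",cv2.resize(b,(800,600),interpolation=2))
E
```

```text
False
5.775 [0.59590489 0.0322909  0.10545142] [-0.90226526 -0.00273551 -0.0852471 ]
```

View pics/c3.png

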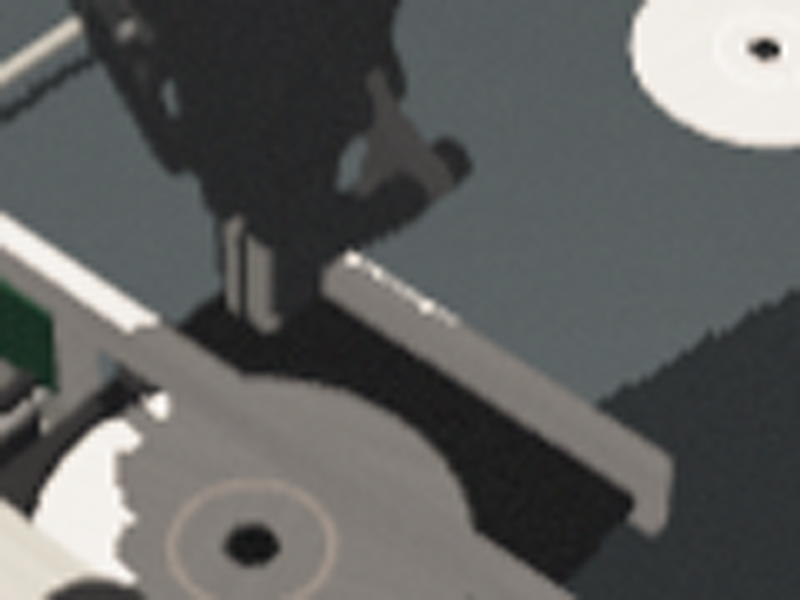

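The pads are at crop (255,280), standing on the black flat behind the lip's far end. They're in front of the disc's edge and touch nothing. Now the gentle pull.

```bash
python3 - <<'E'
from h import *
p0=robot.observe()["tool_pos"]
def rep(t):
    s=robot.observe(); d=s["tool_pos"]-p0; print(t,s["time"],"x",d@X,"y",d@Y,s["tool_pos"][2],"F",s["ft_force"]@X,s["ft_force"])
z=.0328
for dx in(-.04,-.105):
    r=robot.line_to(P(dx,-.052,z),vel=.04,guard=9); rep(r)
    if r: break
b=robot.grab_frame("scene")[215:305,270:390]
cv2.imwrite("pics/c4.png",cv2.resize(b,(800,600),interpolation=2))
E
```

```text
False 7.4 x -0.05726269261523749 y 0.00012121909607404606 0.10542850110584442 F 0.022334996829172518 [-0.05540421  0.5617785  -0.03599503]
True 8.3917 x -0.09549271384209207 y 4.3557923554833606e-05 0.10570317661354728 F 3.6664469645069877 [3.44828712 1.82536119 1.44410496]
```

View pics/c4.png

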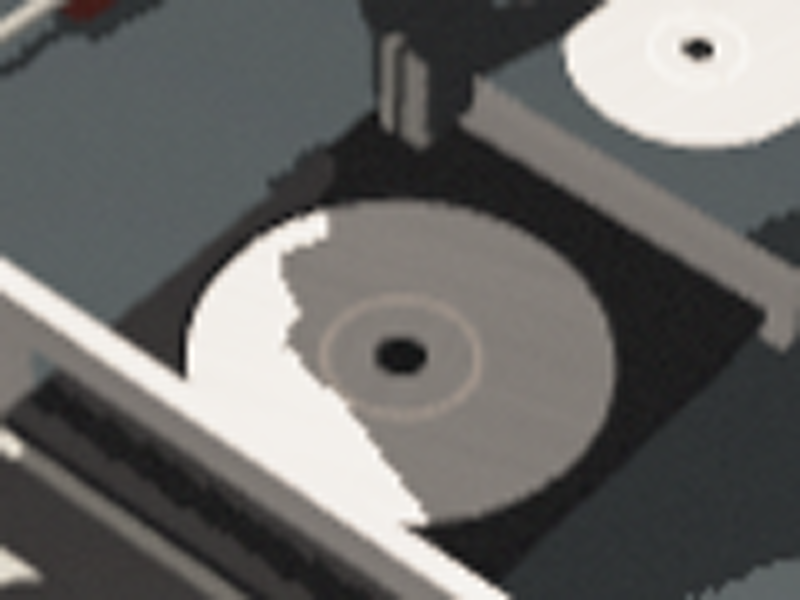

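The tray has come out with the disc seated, and travel matches 0.150. I'll nudge once more, slowly, to confirm the stop. Then I'll back off towards the player, lift clear, and look.

```bash
python3 - <<'E'
from h import *
p0=robot.observe()["tool_pos"]
def rep(t):
    s=robot.observe(); d=s["tool_pos"]-p0; print(t,s["time"],"x",d@X,"z",s["tool_pos"][2],"F",s["ft_force"]@X,s["ft_force"]); return s["tool_pos"]
r=robot.line_to(P(-.095,-.052,.0328),vel=.01,guard=10); p=rep(r)
p=p+.004*X; robot.line_to(p,vel=.03); rep("back")
p=p+[0,0,.14]; robot.line_to(p,vel=.12); rep("up")
robot.move_pose([.14,-.5,.30],[180,0,13.5]); robot.pause(.3); rep("clear")
a=robot.grab_frame("top"); b=robot.grab_frame("scene")
cv2.imwrite("pics/top5.png",a); cv2.imwrite("pics/scene5.png",b)
E
```

```text
True 8.9667 x -0.00016387029468326712 z 0.10557535123623477 F 0.7778321740109856 [0.65386971 0.94705861 1.5999446 ]
back 9.2333 x 0.0034641433502826534 z 0.1050902195447917 F 0.35250251541548 [ 0.27515933  0.58172257 -0.04271993]
up 10.55 x 0.003493452252988685 z 0.24466337808363828 F -0.10500662784378317 [-0.01623703 -0.64697872 -1.18935334]
clear 13.125 x -0.42889087843934653 z 0.2999964818846565 F 0.7780447224547562 [ 0.82677175 -0.29743284  0.52010362]
```

View pics/top5.png

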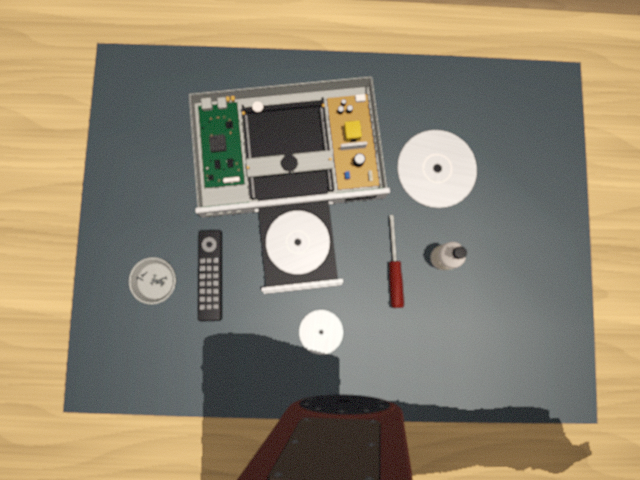

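```bash
python3 - <<'E'
from h import *
def edge(f):
    g=cv2.cvtColor(cv2.imread(f),cv2.COLOR_BGR2GRAY).astype(float)
    r0=240 if "top0" not in f else 222
    out=[]
    for u in (275,325):
        c=g[:,u]; s=(282 if u==275 else 277) if r0==240 else (233 if u==275 else 228)
        w=c[s-2:s+10]; k=np.argmax(np.diff(w)); out.append(pt("top",(u,s-2+k+.5),.042))
    return out
a=edge("pics/top0.png");b=edge("pics/top5.png")
print([(q-p)@X for p,q in zip(a,b)])
d=pt("top",(297.5,242),.0255); m=L-.09*X; print("disc rel seat",(d-m)@X-.08,(d-m)@Y)
x=cv2.absdiff(cv2.imread("pics/top0.png"),cv2.imread("pics/top5.png")).max(2)
for n,(u,v,r) in dict(remote=(210,275,50),driver=(395,262,50),dish=(152,281,26),bottle=(448,256,22)).items(): print(n,(x[v-r:v+r,u-min(r,26):u+min(r,26)]>60).sum())
robot.job_done()
E
```

```text
[np.float64(-0.09096291973298286), np.float64(-0.08944279736171008)]
disc rel seat -0.0003646370532883886 -0.00154214178307976
remote 0
driver 0
dish 0
bottle 0
the job is handed in; nothing more can be done
```

The tray is drawn out against its stop with the disc still lying in its recess, and I have handed the job in. No verdict comes back. The clock read 13.1 s once the arm was clear.

I shut the fingers and lowered both fingertips together behind one end of the lip, onto the flat tray ahead of the recess. I then pulled straight along the rails until the force guard tripped, eased back 4 mm, lifted off and moved the arm clear. The front was never pinched and the fingers stayed off the disc.

Last checks:
- **Tray:** in the top pictures the lip moved 89–91 mm, from about 0.060 to about 0.150 out. A second slow pull with a 10 N guard moved it only 0.2 mm, so it was against the stop.
- **Disc:** its centre is within about 2 mm of the seat, which is about as good as the calibration.
- **Other things:** the remote, screwdriver, dish and bottle show no change between the first and last top pictures.

No check failed. The small disagreements were 1.3° in the player's heading and up to 8 mm at the lip's ends along its length between the two cameras, and neither mattered to the pull.

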